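# Seat the ring carrier on the engraving dock

### The job

Take the ring carrier from the velvet tray by its wooden block and seat it on the three balls of the engraving dock, red mark over red mark: press it down gently until the two spring noses snap over its rounded edges and pull it fully home, level, and let go of it. The height of the dock's deck is set differently every day, so feel for it; the locating balls are delicate: never press with more than about 20 N. Do not drop it, and leave everything else on the counter where it is.

Things in the scene. Friction and masses are not known exactly. Their poses are not given: they have to be found in the camera images.
- carrier_grip (a point): Middle of the carrier's dark wooden grip block, 44 mm above the carrier's underside; z up. Block 30 mm wide along x, 36 mm along y, from 20 to 68 mm above the underside; a gold ring with a green stone stands on it, to 89 mm. Grip it across its 30 mm, fingers closing along x (along y, the dock's towers leave no room for open fingers). Mass 0.35 to 0.6 kg.
- carrier_mark (a point): Red mark on top of the carrier's aluminium plate, 34 mm from its centre along the carrier's +x. The plate is 90 mm (x) by 96 mm (y), 10 mm thick, from 10 to 20 mm above the underside; its edges at y = +48 and -48 mm are half-round, radius 5 mm.
- carrier: Ring carrier; origin at the centre of its underside, z up. Under its plate three steel V-grooves, 10 mm deep, 45 degree walls, run outwards at 0, 120 and 240 degrees from its +x, 22 to 42 mm from the centre.
- dock_seat (a point): Nominal seat: where the carrier's underside centre is when home with the deck at middle height; 61.5 mm above the counter; x to the dock's red mark, z up. The deck (balls and noses with it) is locked anywhere from 12 mm below to 12 mm above that; this is NOT measured. So carrier_grip ends 32 to 56 mm above dock_seat. Resting unpressed on the noses it is some 13 mm above its home.
- dock: Grey housing 150 (x) x 190 (y) x 30 mm, fixed to the counter, under a dark deck; origin at its underside's centre. Three 12 mm polished steel balls on the deck, on a 32 mm radius at 0, 120, 240 degrees from x, enter the carrier's grooves and gather it from about 5 mm off. Balls rigid, spoilt if all contact forces of carrier and dock add up to 95 N: at rest at home about 50, so pressing by some 30 N is too much.
- nose_left (a point): Nominal centre (deck at middle height) of the brass ball nose at the dock's +y, 48.5 mm from its centre; 12 mm ball on a 3 N/mm spring moving along y, out of an aluminium tower 26 mm wide in x (y 64 to 81 mm), top 26.5 mm above the seat. Lowered, the carrier's edges meet the noses 13 mm above home; spreading both takes about 15 N, the carrier's weight included.
- nose_right (a point): The same nose at the dock's -y. Resistance peaks about 10 mm above home and is gone about 4 mm above; from there the noses pull the carrier down, by up to 10 N, onto the balls. Keep it level and lower it on until the balls are felt (the pull turns into a push), then let go: let go near the 4 mm point, one side may pop out again.
- tray: Cream velvet-lined tray, 220 mm (x) by 280 mm (y), 22 mm high, floor 7 mm thick; origin at the centre of its underside. It is fixed. The carrier lies on its floor.
- ring_box: Closed wine-red ring box 50 x 50 x 40 mm, in the tray; origin at the centre of its underside. Leave alone.
- bangle: Brass bangle 68 mm across, 12 mm high, lying in the tray; origin at the centre of its underside. Leave alone.
- calculator: Grey pocket calculator 140 x 85 x 16 mm beyond the dock and tray. Leave alone.
- ring_cone: White ring cone, 56 mm across at its foot, 78 mm high. Leave alone.
- loupe: Black folding loupe, 32 mm across with a steel arm. Leave alone.
- cleaner: Amber bottle of cleaner, 48 mm across, 120 mm high. Leave alone.
- gift_box: Dark blue gift box 90 x 70 x 35 mm. Leave alone.
Things that resemble listed ones, but are neither listed nor needed, are in the scene too. Several things have the shape of the carrier; the one meant has the colours described above.

How it is judged:
By the outcome, as a careful person would: the job done as asked, in the order asked, and still so for the second after the job is handed in, with the robot touching nothing.
It also fails if it takes over 48 s, if anything falls off the work surface, if the arm or the gripper's body presses on something with over 40 N, if the wrist force passes 120 N, or if a joint passes its speed limit or range.

### The arm

A 6-joint arm with a two-finger parallel gripper is mounted at the origin on the work surface. World frame = base frame: x ahead of the robot, y to its left, z up, the work surface at z = 0. Lengths are in m, angles in rad, forces in N, time in s.
With the tool pointing down it reaches from about 0.3 to 0.775 m from the base axis. Payload 14.6 kg.
Tool frame: the origin (TCP) lies between the finger pads; the fingertips stand 19 mm ahead of it and the grasp point (between the pads) is the TCP (ctrl.tips_ahead is the distance from the TCP to the fingertips, in m); z points along the fingers, y is the direction in which the jaws open and shut (so a half turn about z gives the same grasp; the last joint's range is limited). The gripper opens to 85 mm and grips with 20 to 120 N. Pads are 22 mm wide; open, the fingers measure 114 mm over their backs; the gripper's body (76 mm by 85 mm) begins 54 mm behind the grasp point. The pads swing forward as they close: fully open they stand 13 mm farther back than shut.
Start: joints at [-1.231, 0.3, 1.521, -0, 1.321, -0.067], TCP at [0.218, -0.505, 0.213] pointing down, gripper open.
Joint ranges: [-3.03, 3.03], [-0.79, 2.21], [0.23, 2.52], [-1.04, 4.18], [0, 3.07], [-2.55, 2.55]. Speed limits (rad/s): [2.22, 2.22, 2.57, 3.14, 3.14, 3.14].

### API

Orientations are given as a unit quaternion [w, x, y, z].
In Python, from cell import readout, vision, ctrl gives the robot as it stands.
- The arm moves only by the shell command python3 -m handwheel 'ROWS' [FORCE]. ROWS is JSON, a list of rows, each a list of 7 numbers: the shift along the tool's x, y, z in m, then the turn, a rotation vector about the tool's x, y, z in rad, then the closure in counts, from 0 (fully open) to 255 (shut). A call has 1 to 10 rows; each row shifts and turns the commanded pose from where the row before left it, along the tool's axes as they then stand; what a row does not reach is not made up. A row lasts 1/8 s, in which the tool goes at most 62.5 mm and 10.7 degrees, less where a joint would pass 70% of its speed; a pose out of reach is approached as far as the arm can. A call with a gripper value outside its range is refused whole. The fingers move at their own pace and stop on an object; FORCE is the grip in N (left out, the last holds). Time passes only in rows, so rows that do not move let the fingers close. It gives the time, the measured TCP pose, the force and the opening at its end, in the units of the state.
- readout.get_state(): the state, without advancing time (a new reading comes with each control period).
- vision.camera(name): name is "side" or "top" or "wrist"; returns the picture (420x560x3 uint8, red, green, blue); there is no depth.
- vision.camera_params(name): a dict with "fx", "fy", "cx", "cy" (pixels), "camera_from_world" (4x4, takes a point from world to camera coordinates); the wrist camera has in their place "tool_from_camera" (4x4, takes a point from camera to tool coordinates, whose origin is the TCP and whose axes are the flange's). Camera axes: x right, y up, looking along -z (the intrinsics and any distortion apply to the point x, -y, -z); pixel columns grow to the right and rows downward; lengths in m; the calibration is good to about 2 mm. A picture is of the moment at which its call begins: read the wrist's pose just before it. camera_params takes no time and is no camera call.
- ctrl.finish_job(): hands the job in, once; it reports no verdict.
Trained networks look in the newest picture that a camera, given by its name, has taken for a name from the list of things; names that differ only in an ending like _2 or _b are one class to them, and where a whole thing is asked for, a point or a joint stands for the part that bears it (a point fixed in the world has none). Each returns a list of dicts, best first, with "conf" (0 to 1); they miss things now and then, are a little off and sometimes report something else, mostly with a low value. They report only what shows in the picture. A call takes as long as a camera call. They do not tell look-alikes from the thing itself.
- vision.find_in(name, camera): "bbox" ([left, top, right, bottom] in pixels, round what is visible of it).
- vision.outline_of(name, camera): "mask" (420x560 bool, what is visible of it) and "bbox" ([left, top, right, bottom] in pixels, round what is visible of it).
- vision.place_of(name, camera): "position" ([column, row] in pixels: a listed point, or the origin of a listed thing).
The state is a dict: "t": time; "qpos": joint angles; "qd": joint speeds; "effort": joint torques, N m; "position": TCP position; "eef_rot": TCP orientation; "force": force on the tool from outside, world axes, zero at the start; "torque": the same for the moment, N m; "grip_width": opening from 0.0 (shut) to 1.0 (fully open).
Only numpy, scipy, OpenCV 4.12 (cv2) and the standard library are available. Lean on these libraries where they do the work, as an engineer would, in place of code of your own. Each camera call takes 0.05 s, during which the arm holds its last target.

## Working session

There is one attempt and no reset: what is moved stays moved. The work goes in short steps, Python scripts to look and compute and a shell command to move; the robot and the scene stay as the last step left them, time stands still between calls to the robot, and variables do not carry over. Pictures are saved under pics/ and viewed, and the job is handed in when it is done.

```bash
ls; mkdir -p pics; python3 - <<'E'
from cell import readout, vision, ctrl
import cv2
print(readout.get_state())
for n in ["top","side","wrist"]:
    im=vision.camera(n); cv2.imwrite(f"pics/{n}0.png",im[:,:,::-1])
    print(n,vision.camera_params(n))
E
```

```text
pics
{'t': 0.0, 'qpos': array([-1.23060388e+00,  3.00520589e-01,  1.52161020e+00, -2.50447492e-05,
        1.32069101e+00, -6.65811312e-02]), 'qd': array([-0.00147301, -0.00171791, -0.00102134, -0.00041861,  0.0002856 ,
       -0.00069411]), 'effort': array([ 3.26340942e-04, -5.43498838e+01, -3.61796415e+01, -6.33400668e-05,
        3.98863907e-03,  2.67046937e-05]), 'position': array([ 0.21751892, -0.50487052,  0.21248186]), 'eef_rot': array([-6.07178378e-04,  9.79387295e-01,  2.01990468e-01, -9.58328199e-05]), 'force': array([-0.48932353,  1.04766054,  0.18870285]), 'torque': array([ 0.00657309, -0.00523732,  0.00750983]), 'grip_width': 0.9984632573908154}
top {'fx': 422.05326647130903, 'fy': 422.05326647130903, 'cx': 277.8979654844561, 'cy': 213.12805280982238, 'camera_from_world': array([[ 0.02982865, -0.9995447 ,  0.00454291, -0.13515209],
       [ 0.99903012,  0.02995995,  0.03226809, -0.4903546 ],
       [-0.03238951,  0.00357599,  0.99946893, -1.10365708],
       [ 0.        ,  0.        ,  0.        ,  1.        ]])}
side {'fx': 515.6952883691774, 'fy': 515.6952883691774, 'cx': 287.3762615142295, 'cy': 213.42717530552451, 'camera_from_world': array([[ 0.99826436, -0.05629894, -0.01728308, -0.50137672],
       [ 0.04363178,  0.50991889,  0.85911524, -0.04555333],
       [-0.03955431, -0.85837821,  0.51149027, -1.64075902],
       [ 0.        ,  0.        ,  0.        ,  1.        ]])}
wrist {'fx': 322.4421136237751, 'fy': 322.4421136237751, 'cx': 281.92032835062275, 'cy': 212.0875463563617, 'tool_from_camera': array([[ 2.99151031e-04,  9.54035929e-01,  2.99692103e-01,
         7.60064100e-02],
       [ 9.99999924e-01, -2.10134308e-04, -3.29255684e-04,
         4.34881529e-04],
       [-2.51146160e-04,  2.99692179e-01, -9.54035919e-01,
        -1.60633261e-01],
       [ 0.00000000e+00,  0.00000000e+00,  0.00000000e+00,
         1.00000000e+00]])}
```

View pics/top0.png

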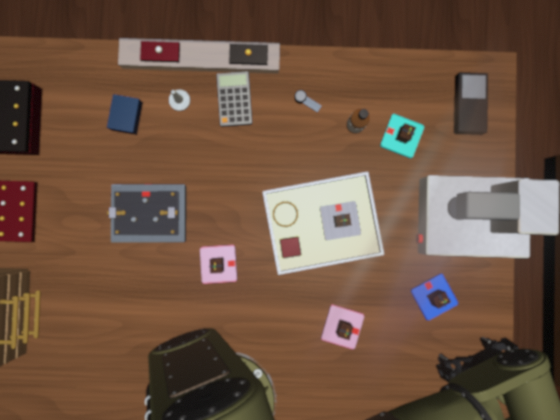

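View pics/side0.png

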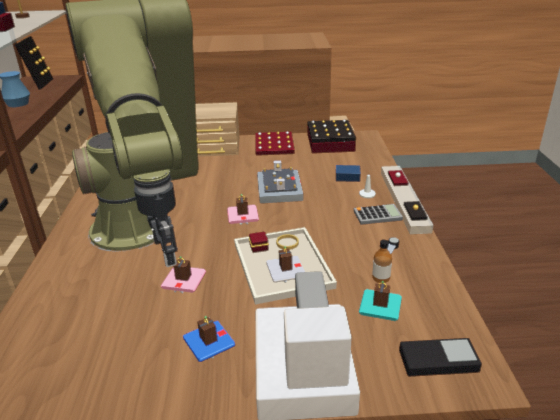

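View pics/wrist0.png

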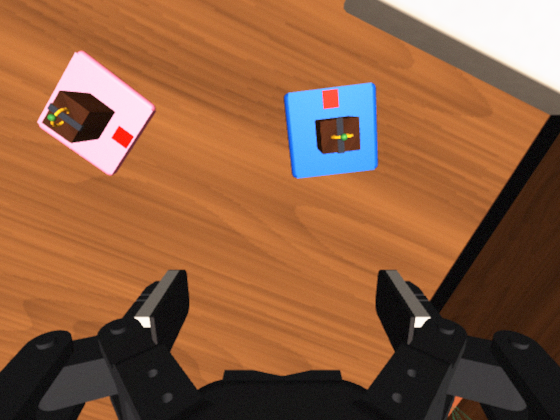

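The top view shows the aluminium carrier in the tray at about (340,220), its red mark at (339,208). The dock is at (147,213) with its mark at (146,194). Pink, blue and teal look-alikes lie elsewhere. Next I measure.

```bash
cat > h.py <<'E'
import numpy as np, cv2
from cell import readout, vision, ctrl
from scipy.spatial.transform import Rotation as R
def cam_pose(n, st=None):
    p=vision.camera_params(n)
    if n=="wrist":
        st=st or readout.get_state()
        w,x,y,z=st["eef_rot"]; T=np.eye(4); T[:3,:3]=R.from_quat([x,y,z,w]).as_matrix(); T[:3,3]=st["position"]
        return p,T@p["tool_from_camera"]
    return p,np.linalg.inv(p["camera_from_world"])
def px2w(n,uv,z,st=None):
    p,M=cam_pose(n,st)
    d=np.array([(uv[0]-p["cx"])/p["fx"],-(uv[1]-p["cy"])/p["fy"],-1.])
    d=M[:3,:3]@d; o=M[:3,3]
    return o+d*(z-o[2])/d[2]
def w2px(n,X,st=None):
    p,M=cam_pose(n,st); c=np.linalg.inv(M)@np.append(X,1)
    return np.array([p["cx"]+p["fx"]*c[0]/-c[2],p["cy"]-p["fy"]*c[1]/-c[2]])
E
python3 - <<'E'
from h import *
Z={"carrier_grip":.051,"carrier_mark":.027,"carrier":.007,"dock_seat":.0615,"dock":0,"nose_left":.0765,"nose_right":.0765,"tray":0}
for n in ["top","side"]:
    im=vision.camera(n)
    for k,z in Z.items():
        for r in vision.place_of(k,n)[:6]:
            print(n,k,round(r["conf"],2),np.round(r["position"],1),np.round(px2w(n,r["position"],z),4))
im=vision.camera("top")
c=cv2.resize(im[160:290,90:400],None,fx=2.5,fy=2.5,interpolation=cv2.INTER_CUBIC)
cv2.imwrite("pics/topc.png",c[:,:,::-1])
E
```

```text
top carrier_grip 0.9 [403.1 128.9] [ 0.7174 -0.4333  0.051 ]
top carrier_grip 0.89 [345.3 327. ] [ 0.2117 -0.2981  0.051 ]
top carrier_grip 0.88 [437.8 296.9] [ 0.2937 -0.5296  0.051 ]
top carrier_grip 0.83 [215.2 266.6] [0.3532 0.0337 0.051 ]
top carrier_grip 0.81 [342.4 217.1] [ 0.4876 -0.284   0.051 ]
top carrier_mark 0.87 [357.8 330. ] [ 0.1994 -0.3345  0.027 ]
top carrier_mark 0.77 [389.4 133.7] [ 0.7095 -0.4049  0.027 ]
top carrier_mark 0.77 [232.6 260.8] [ 0.3671 -0.0072  0.027 ]
top carrier_mark 0.57 [428.5 287.8] [ 0.3126 -0.5144  0.027 ]
top carrier 0.98 [340.4 325.3] [ 0.2056 -0.2927  0.007 ]
top carrier 0.97 [219.2 259.6] [0.3675 0.03   0.007 ]
top carrier 0.87 [433.9 294.7] [ 0.2923 -0.5362  0.007 ]
top carrier 0.78 [340.2 220.3] [ 0.4802 -0.2853  0.007 ]
top carrier 0.78 [399.1 133.4] [ 0.7157 -0.436   0.007 ]
top dock_seat 0.76 [143.  211.4] [0.4867 0.2176 0.0615]
top dock 0.71 [147.9 214.4] [0.4807 0.2238 0.    ]
top nose_left 0.63 [121.1 211.2] [0.4851 0.2669 0.0765]
top nose_right 0.47 [336.3 206.6] [ 0.5125 -0.2642  0.0765]
top tray 0.94 [322.3 222. ] [ 0.4744 -0.2
[... 893 characters left out ...]
092 -0.4485  0.007 ]
side carrier 0.65 [284.3 273.5] [ 0.4778 -0.2857  0.007 ]
side carrier 0.5 [260.3 250. ] [ 0.4135 -0.1678  0.007 ]
side dock_seat 0.67 [276.5 174.6] [0.477  0.2122 0.0615]
side dock 0.67 [275.9 188.8] [0.4735 0.2221 0.    ]
side nose_left 0.74 [280.1 173.8] [0.4889 0.1871 0.0765]
side nose_left 0.61 [277.  166.4] [0.4806 0.2471 0.0765]
side nose_left 0.29 [368.2 192.3] [0.7651 0.028  0.0765]
side nose_left 0.25 [284.5 271.3] [ 0.4756 -0.3675  0.0765]
side nose_right 0.94 [278.3 174.1] [0.4826 0.1853 0.0765]
side nose_right 0.3 [274.7 171.4] [0.471  0.2076 0.0765]
side tray 0.68 [280.7 265.9] [ 0.4698 -0.2407  0.    ]
side tray 0.41 [286.8 243.9] [ 0.4931 -0.1321  0.    ]
```

View pics/topc.png

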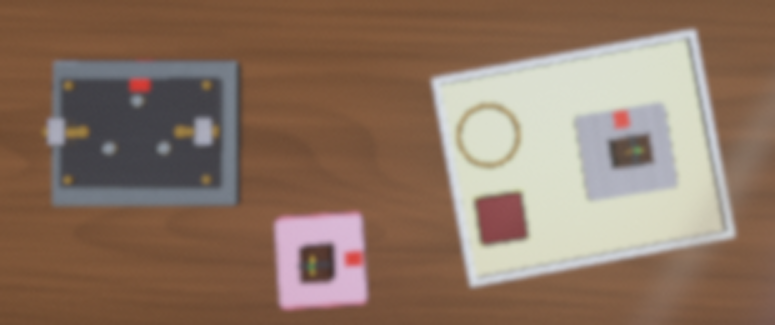

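```bash
python3 -m handwheel '[[0.055,-0.016,0,0,0,0,0],[0.055,-0.016,0,0,0,0,0],[0.055,-0.016,0,0,0,0,0],[0.055,-0.016,0,0,0,0,0],[0.055,-0.016,0,0,0,0,0],[0.055,-0.016,0,0,0,0,0],[0,0,0,0,0,-0.164,0],[0,0,0,0,0,-0.164,0],[0,0,0,0,0,-0.164,0],[0,0,0,0,0,-0.164,0]]'
python3 -m handwheel '[[0,0,0,0,0,-0.164,0],[0,0,0,0,0,-0.164,0],[0,0,0,0,0,-0.164,0],[0,0,0,0,0,-0.164,0],[0,0,0,0,0,0,0],[0,0,0,0,0,0,0]]'
python3 - <<'E'
from h import *
st=readout.get_state(); print(st["position"],st["qpos"],st["qd"].max())
im=vision.camera("wrist"); cv2.imwrite("pics/w1.png",im[:,:,::-1])
Z={"carrier_grip":.051,"carrier_mark":.027,"carrier":.007}
for k,z in Z.items():
    for r in vision.place_of(k,"wrist")[:6]:
        print(k,round(r["conf"],2),np.round(r["position"],1),np.round(px2w("wrist",r["position"],z,st),4))
E
```

```text
t: 2.35
position: [0.4827, -0.2863, 0.2131]
eef_rot: [0.0, 0.861, 0.509, -0.0]
force: [-0.5, -0.7, 0.6]
grip_width: 0.999
t: 3.1
position: [0.4827, -0.2864, 0.2131]
eef_rot: [0.0, 0.654, 0.756, 0.0]
force: [-0.9, 0.4, 0.5]
grip_width: 1.0
[ 0.48271377 -0.28635945  0.21308649] [-6.00686541e-01  3.25014174e-01  1.48814898e+00  1.00383231e-05
  1.32840910e+00 -7.44991046e-01] 0.0012500082152422222
carrier_grip 0.97 [275.9 183.7] [ 0.4754 -0.2823  0.051 ]
carrier_grip 0.82 [  9.4 155.8] [ 0.2088 -0.2926  0.051 ]
carrier_grip 0.8 [442.4 335.2] [ 0.6968 -0.4357  0.051 ]
carrier_mark 0.94 [454.  305.4] [ 0.715  -0.4078  0.027 ]
carrier_mark 0.58 [308.9 177.7] [ 0.5103 -0.2758  0.027 ]
carrier 0.89 [286.3 175.6] [ 0.4864 -0.2808  0.007 ]
carrier 0.77 [432.  312.9] [ 0.7037 -0.4344  0.007 ]
carrier 0.75 [119.4 333.2] [ 0.2951 -0.5266  0.007 ]
carrier 0.7 [ 45.6 153.1] [ 0.2137 -0.2947  0.007 ]
carrier 0.23 [278.2 135.5] [ 0.4708 -0.2376  0.007 ]
```

View pics/w1.png

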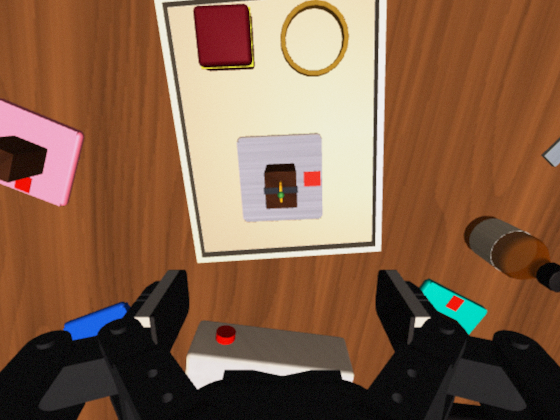

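The wrist view shows the plate at about (240–322,134–220), the block at (281,186) and the mark at (312,178). I'll fit the plate precisely.

```bash
cat >> h.py <<'E'
def redc(im,box):
    l,t,r,b=box; s=im[t:b,l:r].astype(int); m=(s[...,0]>150)&(s[...,1]<90)&(s[...,2]<90)
    v,u=np.nonzero(m); return np.array([u.mean()+l,v.mean()+t]),len(u)
E
python3 - <<'E'
from h import *
st=readout.get_state(); im=vision.camera("wrist")
l,t,r,b=215,115,345,240
s=im[t:b,l:r].astype(int)
m=((s[...,2]>s[...,0]-5)&(s[...,2]>120)).astype(np.uint8)
m=cv2.morphologyEx(m,cv2.MORPH_OPEN,np.ones((3,3)))
cs,_=cv2.findContours(m,cv2.RETR_EXTERNAL,cv2.CHAIN_APPROX_NONE)
c=max(cs,key=cv2.contourArea).reshape(-1,2)+[l,t]
P=np.array([px2w("wrist",p,.027,st)[:2] for p in c]); 
rect=cv2.minAreaRect((P*1000).astype(np.float32)); print("plate",rect)
q,n=redc(im,(295,160,330,195)); M=px2w("wrist",q,.027,st)[:2]; print("mark",q,n,M)
C=np.array(rect[0])/1000; d=M-C; print("yaw from mark",np.degrees(np.arctan2(d[1],d[0])),np.linalg.norm(d))
# tool yaw
w,x,y,z=st["eef_rot"]; Rm=R.from_quat([x,y,z,w]).as_matrix(); print(Rm.round(4))
# same in top
im=vision.camera("top"); 
q,n=redc(im,(325,195,355,218)); print("top mark",q,n,px2w("top",q,.027))
# block top face
for k in ("wrist",):
  print(w2px(k,[C[0],C[1],.075],st))
E
```

```text
plate ((480.0833740234375, -282.0260009765625), (88.3877182006836, 91.43002319335938), 10.885658264160156)
mark [311.59624413 178.32394366] 213 [ 0.51326854 -0.27599426]
yaw from mark 10.301628642446428 0.033728881918849894
[[-0.146   0.9893 -0.    ]
 [ 0.9893  0.146   0.    ]
 [ 0.     -0.     -1.    ]]
top mark [nan nan] 0 [nan nan nan]
[280.40934896 189.49693966]h.py:21: RuntimeWarning: Mean of empty slice.
  v,u=np.nonzero(m); return np.array([u.mean()+l,v.mean()+t]),len(u)
  ret = ret.dtype.type(ret / rcount)
```

```bash
python3 -m handwheel '[[0.0048,-0.002,0.02,0,0,-0.037,0],[0,0,0.045,0,0,0,0],[0,0,0.045,0,0,0,0],[0,0,0.03,0,0,0,0],[0,0,0.021,0,0,0,0],[0,0,0,0,0,0,0]]' 40
python3 - <<'E'
from h import *
im=vision.camera("wrist"); cv2.imwrite("pics/w2.png",im[:,:,::-1])
im=vision.camera("side"); cv2.imwrite("pics/s2.png",cv2.resize(im[200:310,180:400],None,fx=3,fy=3)[:,:,::-1])
E
```

```text
t: 4.15
position: [0.4794, -0.2815, 0.0509]
eef_rot: [-0.001, 0.639, 0.769, -0.0]
force: [-0.9, -0.3, 0.1]
grip_width: 1.003
```

View pics/w2.png

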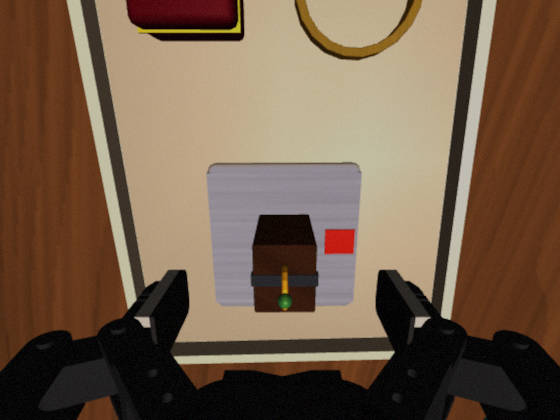

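View pics/s2.png

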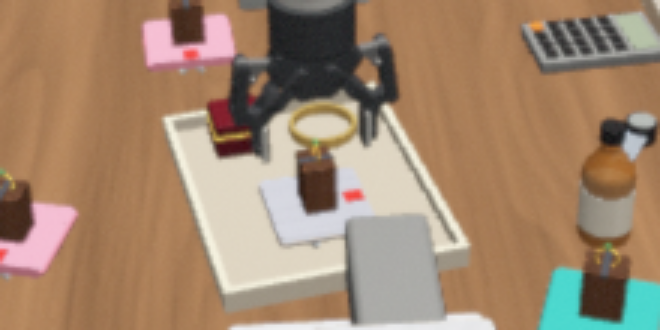

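```bash
python3 - <<'E'
from h import *
st=readout.get_state(); im=vision.camera("wrist")
print(st["position"])
for n,w in (("w","wrist"),("s","side")):
  for d in (-.0425,0,.0425):
    X=np.array([.4794,-.2815,0])+d*np.array([np.cos(.183),np.sin(.183),0])
    print(n,d,[w2px(w,X+[0,0,z],st).round(0) for z in (.032,.045,.075)])
# wrist: plate fit at z=.027
l,t,r,b=190,145,380,325
s=im[t:b,l:r].astype(int)
m=((s[...,2]>s[...,0]-5)&(s[...,2]>90)).astype(np.uint8)
m=cv2.morphologyEx(m,cv2.MORPH_OPEN,np.ones((3,3)))
cs,_=cv2.findContours(m,cv2.RETR_EXTERNAL,cv2.CHAIN_APPROX_NONE)
c=max(cs,key=cv2.contourArea).reshape(-1,2)+[l,t]
P=np.array([px2w("wrist",p,.027,st)[:2] for p in c])
rect=cv2.minAreaRect((P*1000).astype(np.float32)); print("plate",rect)
q,n=redc(im,(320,225,360,260)); M=px2w("wrist",q,.027,st)[:2]; C=np.array(rect[0])/1000; d=M-C
print(q,M,np.degrees(np.arctan2(d[1],d[0])),np.linalg.norm(d))
for r in vision.place_of("carrier_grip","wrist")[:2]: print(r,px2w("wrist",r["position"],.051,st))
E
```

```text
[ 0.48034118 -0.28216072  0.05290336]
w -0.0425 [array([211., 240.]), array([206., 249.]), array([192., 275.])]
w 0 [array([281., 240.]), array([281., 249.]), array([281., 275.])]
w 0.0425 [array([351., 241.]), array([356., 249.]), array([369., 275.])]
s -0.0425 [array([269., 268.]), array([269., 264.]), array([269., 255.])]
s 0 [array([285., 265.]), array([285., 261.]), array([284., 252.])]
s 0.0425 [array([300., 263.]), array([300., 259.]), array([300., 250.])]
plate ((480.17169189453125, -281.3289489746094), (88.96163940429688, 91.0391845703125), 10.876312255859375)
[337.06618705 238.43165468] [ 0.51373705 -0.27575975] 9.420747209554793 0.03402424819598259
```

```bash
python3 - <<'E'
from h import *
st=readout.get_state(); im=vision.camera("side").copy()
c=cv2.resize(im[190:290,225:355],None,fx=6,fy=6,interpolation=cv2.INTER_CUBIC)
for d in (-.0425,0,.0425):
  for z in (.034,.047,.08):
    X=st["position"]*[1,1,0]+d*np.array([np.cos(.183),np.sin(.183),0])+[0,0,z]
    u=(w2px("side",X)-[225,190])*6; cv2.circle(c,tuple(int(v) for v in u),3,(0,255,0),-1)
cv2.imwrite("pics/s3.png",c[:,:,::-1])
E
```

```text
(no output)
```

View pics/s3.png

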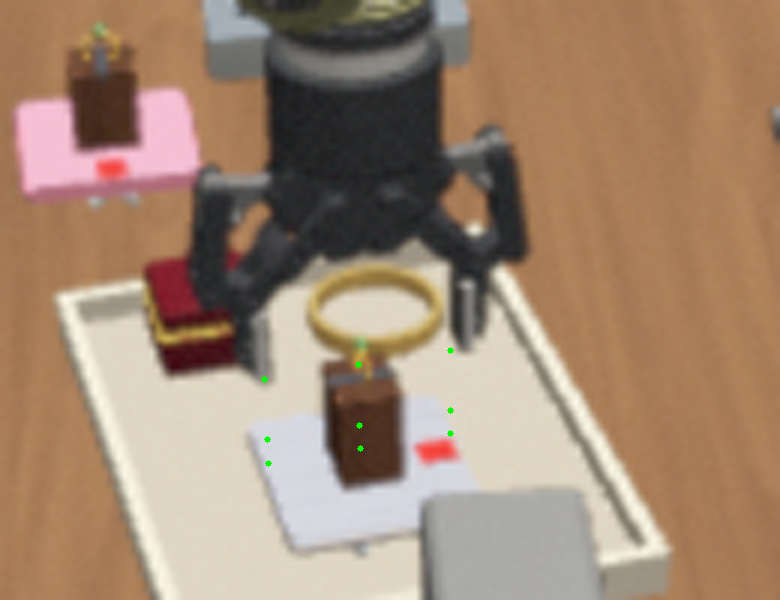

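Both the side and wrist views put the open fingertips roughly 30 mm higher than the text implies. I'll check `tips_ahead`, then part-close clear of the block and look.

```bash
python3 -c "
from cell import ctrl; print(ctrl.tips_ahead)"
python3 -m handwheel '[[0,0,0,0,0,0,110],[0,0,0,0,0,0,110],[0,0,0,0,0,0,110]]' 
python3 - <<'E'
from h import *
st=readout.get_state(); print(st["position"],st["grip_width"])
im=vision.camera("wrist"); cv2.imwrite("pics/w4.png",im[:,:,::-1])
im=vision.camera("side").copy()
c=cv2.resize(im[190:290,225:355],None,fx=6,fy=6,interpolation=cv2.INTER_CUBIC)
h=.0425*st["grip_width"]
for d in (-h,0,h):
  for z in (.034,.047,.08):
    X=st["position"]*[1,1,0]+d*np.array([np.cos(.183),np.sin(.183),0])+[0,0,z]
    u=(w2px("side",X)-[225,190])*6; cv2.circle(c,tuple(int(v) for v in u),3,(0,255,0),-1)
cv2.imwrite("pics/s4.png",c[:,:,::-1])
E
```

```text
0.019
t: 4.78
position: [0.48, -0.2819, 0.0522]
eef_rot: [0.0, 0.639, 0.769, 0.0]
force: [0.5, -0.4, -0.6]
grip_width: 0.566
[ 0.48003624 -0.28193462  0.05219211] 0.56566491936838
```

View pics/s4.png

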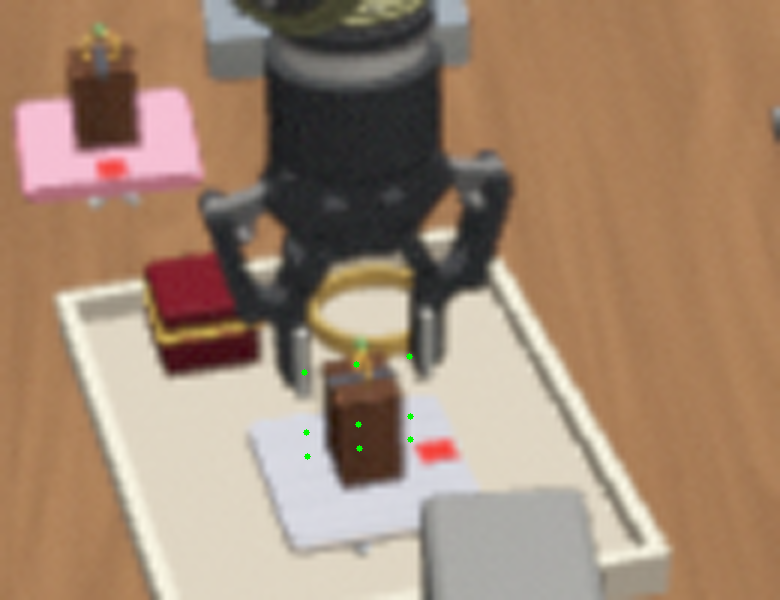

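View pics/w4.png

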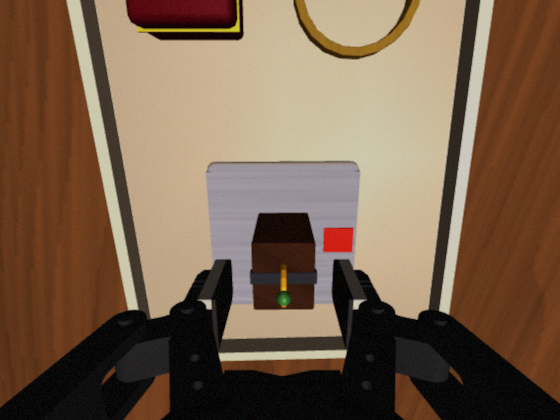

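The images agree with each other: the tips stand at z≈0.072, about 33 mm above what the text's geometry gives. The plate size and position fit at two heights, so the camera pose is right. I'll go down 20 mm and look again.

```bash
python3 -m handwheel '[[0,0,0.01,0,0,0,110],[0,0,0.01,0,0,0,110],[0,0,0,0,0,0,110]]' 
python3 - <<'E'
from h import *
st=readout.get_state(); print(st["position"],st["grip_width"],st["force"])
im=vision.camera("wrist"); cv2.imwrite("pics/w5.png",im[:,:,::-1])
im=vision.camera("side").copy()
c=cv2.resize(im[190:290,225:355],None,fx=6,fy=6,interpolation=cv2.INTER_CUBIC)
cv2.imwrite("pics/s5.png",c[:,:,::-1])
E
```

```text
t: 5.25
position: [0.4794, -0.2816, 0.0308]
eef_rot: [-0.001, 0.639, 0.769, -0.0]
force: [0.2, -0.1, -0.5]
grip_width: 0.567
[ 0.4794447  -0.28156351  0.03079604] 0.5673713512894546 [ 0.20923277 -0.11517312 -0.50483417]
```

View pics/s5.png

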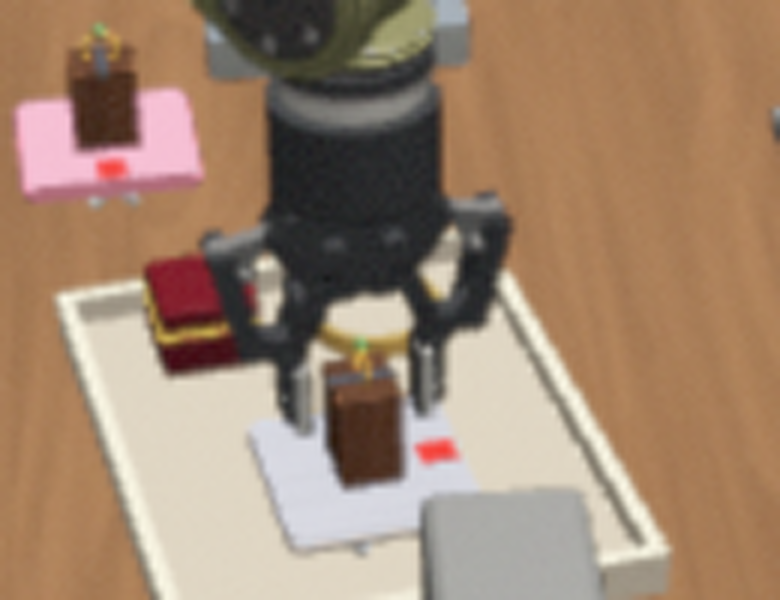

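View pics/w5.png

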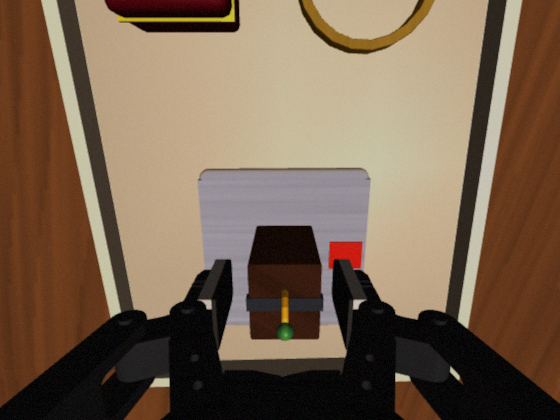

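```bash
python3 - <<'E'
from h import *
st=readout.get_state(); p=st["position"]
ex=np.array([np.cos(.183),np.sin(.183),0]); ey=np.array([-ex[1],ex[0],0])
# side: tip corner, -y pad edge
for d,uv in ((-.027,(225+302/6,190+432/6)),(.027,(225+425/6,190+415/6))):
  for z in (.04,.045,.05,.055,.06):
    print(d,z,(w2px("side",p*[1,1,0]+d*ex-.011*ey+[0,0,z])-uv).round(1))
C=np.array([.480,-.2815,0])
for z in (.027,.075):
  for y in (-.018,.018): print("block",z,y,[w2px("wrist",C+x*ex+y*ey+[0,0,z],st).round(0) for x in (-.015,.015)])
for z in (.035,.05,.06,.07):
  for y in (-.011,.011): print("pad",z,y,[w2px("wrist",p*[1,1,0]+x*ex+y*ey+[0,0,z],st).round(0) for x in (-.024,.024)])
E
```

```text
-0.027 0.04 [0.6 4.8]
-0.027 0.045 [0.6 3.3]
-0.027 0.05 [0.5 1.8]
-0.027 0.055 [0.4 0.3]
-0.027 0.06 [ 0.4 -1.3]
0.027 0.04 [-0.4  4.5]
0.027 0.045 [-0.4  3. ]
0.027 0.05 [-0.4  1.5]
0.027 0.055 [-0.4 -0. ]
0.027 0.06 [-0.5 -1.5]
block 0.027 -0.018 [array([256., 281.]), array([308., 281.])]
block 0.027 0.018 [array([255., 222.]), array([310., 222.])]
block 0.075 -0.018 [array([248., 336.]), array([317., 336.])]
block 0.075 0.018 [array([245., 261.]), array([320., 261.])]
pad 0.035 -0.011 [array([238., 277.]), array([326., 277.])]
pad 0.035 0.011 [array([237., 240.]), array([328., 240.])]
pad 0.05 -0.011 [array([235., 292.]), array([330., 292.])]
pad 0.05 0.011 [array([233., 252.]), array([332., 252.])]
pad 0.06 -0.011 [array([231., 303.]), array([333., 304.])]
pad 0.06 0.011 [array([229., 261.]), array([335., 261.])]
pad 0.07 -0.011 [array([228., 316.]), array([336., 316.])]
pad 0.07 0.011 [array([226., 271.]), array([339., 272.])]
```

```bash
python3 -m handwheel '[[0,0,0.008,0,0,0,110],[0,0,0.007,0,0,0,110],[0,0,0.003,0,0,0,110],[0,0,0,0,0,0,110]]' 
python3 - <<'E'
from h import *
st=readout.get_state(); print(st["position"],st["grip_width"],st["force"])
im=vision.camera("wrist"); cv2.imwrite("pics/w6.png",im[:,:,::-1])
im=vision.camera("side").copy()
c=cv2.resize(im[190:290,225:355],None,fx=6,fy=6,interpolation=cv2.INTER_CUBIC)
cv2.imwrite("pics/s6.png",c[:,:,::-1])
E
```

```text
t: 5.85
position: [0.4799, -0.2819, 0.0138]
eef_rot: [-0.0, 0.639, 0.769, -0.0]
force: [0.1, 0.1, 0.5]
grip_width: 0.568
[ 0.47989618 -0.28187848  0.01382093] 0.5684290509660338 [0.09121599 0.13076054 0.46024483]
```

View pics/s6.png

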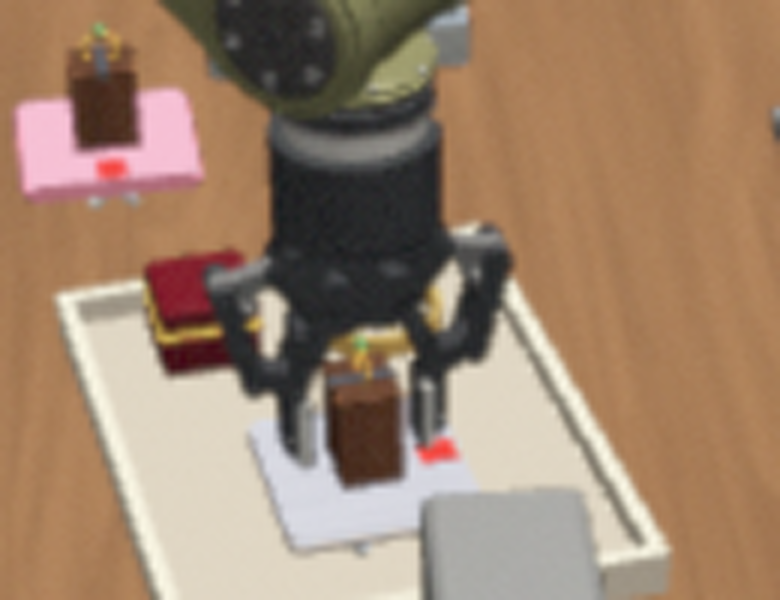

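View pics/w6.png

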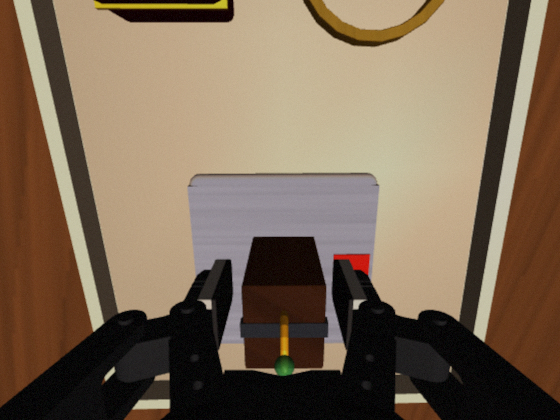

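Tips now sit about 7–10 mm above the plate either side of the block, and the ring clears the gripper body. Gripping.

```bash
python3 -m handwheel '[[0,0,0,0,0,0,255],[0,0,0,0,0,0,255],[0,0,0,0,0,0,255],[0,0,0,0,0,0,255]]' 80
python3 -m handwheel '[[0,0,-0.005,0,0,0,255],[0,0,-0.01,0,0,0,255],[0,0,-0.015,0,0,0,255],[0,0,0,0,0,0,255]]'
python3 - <<'E'
from h import *
st=readout.get_state(); print(st["position"],st["grip_width"],st["force"],st["torque"])
im=vision.camera("wrist"); cv2.imwrite("pics/w7.png",im[:,:,::-1])
im=vision.camera("side").copy()
c=cv2.resize(im[190:290,225:355],None,fx=6,fy=6,interpolation=cv2.INTER_CUBIC)
cv2.imwrite("pics/s7.png",c[:,:,::-1])
E
```

```text
t: 6.45
position: [0.4801, -0.282, 0.0144]
eef_rot: [0.0, 0.639, 0.769, 0.0]
force: [-1.1, 1.8, 5.6]
grip_width: 0.344
t: 6.95
position: [0.4807, -0.2824, 0.0457]
eef_rot: [0.001, 0.639, 0.769, 0.0]
force: [0.5, 0.7, -4.6]
grip_width: 0.338
[ 0.48069378 -0.28236986  0.04572393] 0.3381879491967237 [ 0.4763938   0.72457691 -4.58423386] [ 0.01548373 -0.02407503 -0.0189519 ]
```

View pics/s7.png

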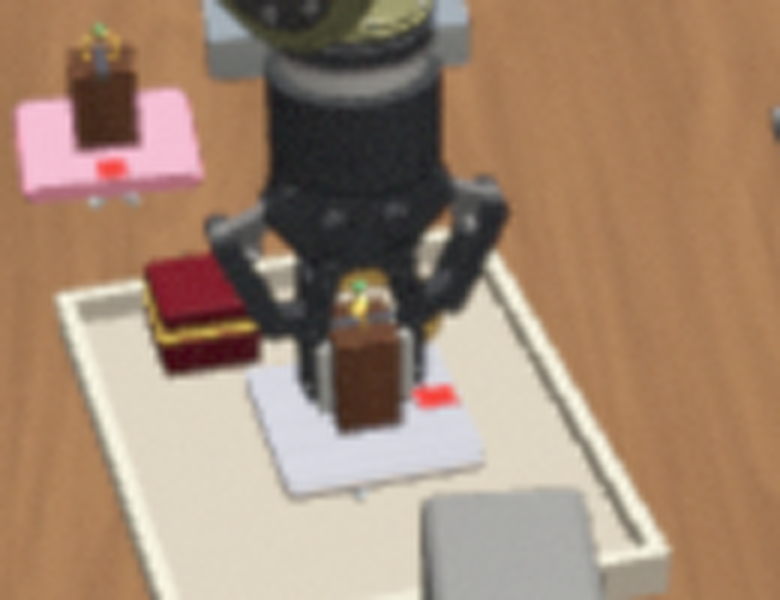

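View pics/w7.png

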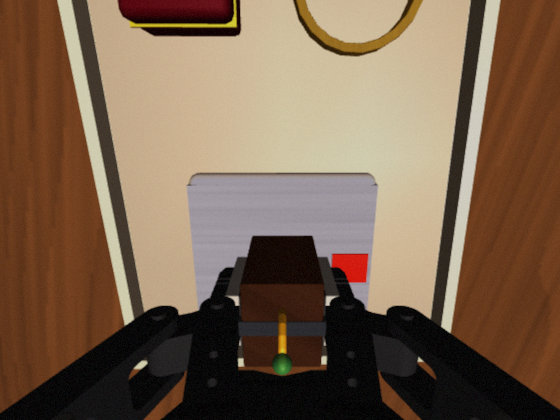

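Held: weight ≈4.6 N, grip 28.7 mm. I'll raise it and travel to a spot short of the dock, so the wrist camera can see the dock past the carrier.

```bash
python3 -m handwheel '[[0,0,-0.04,0,0,0.05,255],[0,0,-0.06,0,0,0.05,255],[0,0,-0.06,0,0,0.048,255],[0.03,0.002,-0.05,0,0,0,255],[0.045,0.002,-0.03,0,0,0,255],[0.05,0.002,-0.014,0,0,0,255],[0.055,0.002,0,0,0,0,255],[0.055,0.002,0,0,0,0,255],[0.055,0.002,0,0,0,0,255],[0.05,0.002,0,0,0,0,255]]'
python3 -m handwheel '[[0.04,0.0015,0,0,0,0,255],[0.024,0.0015,0,0,0,0,255],[0,0,0,0,0,0,255],[0,0,0,0,0,0,255]]'
python3 - <<'E'
from h import *
st=readout.get_state(); print(st["position"],st["grip_width"],st["force"],st["torque"],st["t"])
im=vision.camera("wrist"); cv2.imwrite("pics/w8.png",im[:,:,::-1]); np.save("w8.npy",im); np.save("st8.npy",st,allow_pickle=True)
for k,z in {"dock_seat":.0615,"nose_left":.0765,"nose_right":.0765,"dock":0}.items():
    for r in vision.place_of(k,"wrist")[:2]: print(k,round(r["conf"],2),np.round(r["position"],1),px2w("wrist",r["position"],z,st).round(4))
E
```

```text
t: 8.3
position: [0.481, 0.0602, 0.2977]
eef_rot: [-0.0, 0.694, 0.72, -0.0]
force: [0.6, -0.0, -5.1]
grip_width: 0.34
t: 8.8
position: [0.482, 0.122, 0.2977]
eef_rot: [-0.0, 0.694, 0.72, -0.0]
force: [0.3, 0.5, -3.8]
grip_width: 0.339
[0.48197933 0.12197158 0.29774653] 0.33874243408182625 [ 0.26151329  0.51534223 -3.79962402] [-0.02996639  0.00516757 -0.01700817] 8.8
dock_seat 0.74 [288.   93.6] [0.4847 0.2171 0.0615]
nose_left 0.9 [287.8  46.2] [0.4823 0.2639 0.0765]
nose_left 0.67 [463.  344.4] [ 0.7475 -0.1092  0.0765]
nose_right 0.65 [285.5 140. ] [0.4838 0.1658 0.0765]
dock 0.67 [288.1  99.8] [0.486  0.2123 0.    ]
dock 0.29 [279.  292.7] [ 0.484  -0.0825  0.    ]
```

View pics/w8.png

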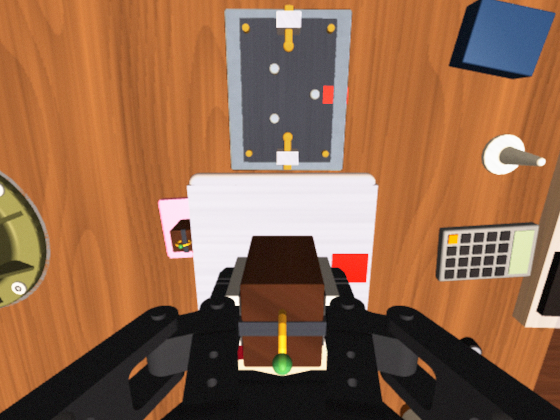

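The view shows the three balls at about (275,69), (275,119) and (315,94), the noses at (288,46) and (287,137), and the dock mark at (328,95). The carrier is held straight. I'll refine the dock pose and the carrier-in-hand pose.

```bash
python3 - <<'E'
from h import *
im=np.load("w8.npy"); st=np.load("st8.npy",allow_pickle=True).item(); p=st["position"]
g=cv2.cvtColor(im,cv2.COLOR_RGB2GRAY).astype(float)
cs=[]
for u,v in ((275,69),(275,119),(315,94)):
    s=g[v-8:v+9,u-8:u+9]; w=np.clip(s-np.percentile(s,50)-25,0,25); 
    vv,uu=np.mgrid[v-8:v+9,u-8:u+9]; c=np.array([(w*uu).sum(),(w*vv).sum()])/w.sum(); cs.append(c); print("ball",c.round(2),(w>12).sum())
c=cv2.resize(im[0:175,215:365],None,fx=4,fy=4,interpolation=cv2.INTER_CUBIC)
cv2.imwrite("pics/dock.png",cv2.resize(c,(600,600) if False else (514,600))[:,:,::-1])
for z in (.051,.055,.059,.063,.067,.071,.075):
    P=[px2w("wrist",c,z,st)[:2] for c in cs]
    L=[np.linalg.norm(P[i]-P[j]) for i,j in ((0,1),(1,2),(0,2))]
    C=np.mean(P,0); d=P[2]-C; e=P[0]-P[1]
    print(z,np.round(L,4),"C",C.round(4),"yaw",np.degrees(np.arctan2(d[1],d[0])).round(2),np.degrees(np.arctan2(-e[0],e[1])).round(2))
q,n=redc(im,(318,80,340,110)); print("dockmark",q,px2w("wrist",q,.05,st))
# housing
s=im[0:180,215:365].astype(int)
# carrier in hand
zt=p[2]-.007+.020
q,n=redc(im,(325,245,375,290)); M=px2w("wrist",q,zt,st); print("cmark",q,n,M)
w,x,y,z=st["eef_rot"]; Rm=R.from_quat([x,y,z,w]).as_matrix(); print("toolyaw",np.degrees(np.arctan2(Rm[1,1],Rm[0,1])), "mark in tool",Rm.T@(M-p))
E
```

```text
ball [273.91  68.03] 93
ball [274.04 118.05] 83
ball [315.71  93.88] 104
0.051 [0.0558 0.0568 0.0569] C [0.4847 0.2175] yaw 1.75 1.87
0.055 [0.0552 0.0562 0.0564] C [0.4847 0.2173] yaw 1.75 1.87
0.059 [0.0547 0.0557 0.0558] C [0.4846 0.2171] yaw 1.75 1.87
0.063 [0.0541 0.0551 0.0552] C [0.4846 0.217 ] yaw 1.75 1.87
0.067 [0.0536 0.0546 0.0547] C [0.4845 0.2168] yaw 1.75 1.87
0.071 [0.053  0.054  0.0541] C [0.4845 0.2166] yaw 1.75 1.87
0.075 [0.0525 0.0535 0.0536] C [0.4844 0.2164] yaw 1.75 1.87
dockmark [327.3172043   93.98387097] [0.53165073 0.21899476 0.05      ]
cmark [351.61068702 265.63104326] 786 [0.517023   0.12437213 0.31074653]
toolyaw 2.1169192956968272 mark in tool [ 0.0011011   0.03509998 -0.01302308]
```

View pics/dock.png

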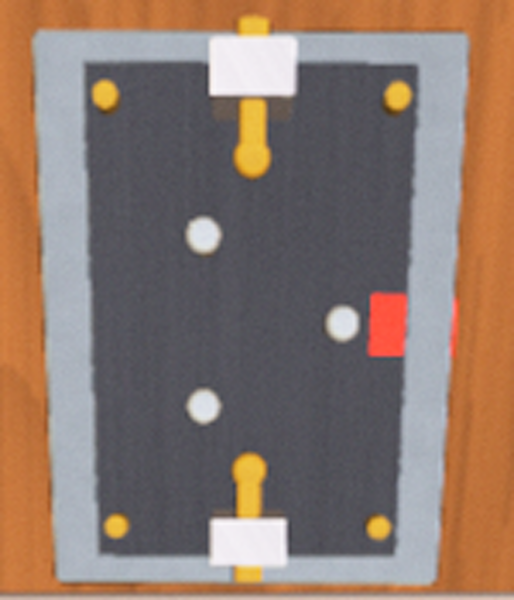

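```bash
python3 - <<'E'
from h import *
im=np.load("w8.npy"); st=np.load("st8.npy",allow_pickle=True).item(); p=st["position"]
w,x,y,z=st["eef_rot"]; Rm=R.from_quat([x,y,z,w]).as_matrix()
k=3.427; f=lambda a:(215+a[0]/k-.4,a[1]/k-.4)
H=[px2w("wrist",f(a),.030,st)[:2] for a in ((35,32),(468,35),(437,582),(60,582))]
print("housing C",np.mean(H,0).round(4),"sizes",np.linalg.norm(H[0]-H[1]).round(4),np.linalg.norm(H[1]-H[2]).round(4))
e=(H[0]+H[1])-(H[2]+H[3]); print("yaw",np.degrees(np.arctan2(-e[0],e[1])))
for zz in (.0665,.0765,.0865):
  N=[px2w("wrist",f(a),zz,st)[:2] for a in ((252,160),(249,470))]; e=N[0]-N[1]; print("noses",zz,np.mean(N,0).round(4),np.linalg.norm(e).round(4),np.degrees(np.arctan2(-e[0],e[1])).round(2))
pl=lambda q:w2px("wrist",p+Rm@np.array(q),st).round(1)
for zt in (-.010,-.013,-.016): print("pred corner tops",zt,[pl((a,b,zt)) for a in(.043,0) for b in(-.045,.045)])
g=cv2.cvtColor(im,cv2.COLOR_RGB2GRAY).astype(float)
c=cv2.resize(im[165:300,175:390],None,fx=3.5,fy=3.5,interpolation=cv2.INTER_CUBIC); cv2.imwrite("pics/plate.png",c[:,:,::-1])
for v in (190,200,215,250,270):
    r=np.diff(cv2.GaussianBlur(g,(3,3),0)[v]); print(v,"L",180+np.argmax(np.abs(r[180:205])),"R",355+np.argmax(np.abs(r[358:390]))+3)
E
```

```text
housing C [0.4846 0.2171] sizes 0.147 0.1868
yaw 2.0904168877843263
noses 0.0665 [0.4843 0.2172] 0.0969 1.85
noses 0.0765 [0.4841 0.2167] 0.0944 1.85
noses 0.0865 [0.484  0.2162] 0.0919 1.85
pred corner tops -0.01 [array([187.8, 183. ]), array([376.8, 183.1]), array([195. , 264.7]), array([369.5, 264.9])]
pred corner tops -0.013 [array([186. , 184.3]), array([378.6, 184.5]), array([193.5, 267.4]), array([371. , 267.6])]
pred corner tops -0.016 [array([184.1, 185.7]), array([380.5, 185.9]), array([191.9, 270.2]), array([372.6, 270.4])]
190 L 186 R 377
200 L 180 R 376
215 L 189 R 375
250 L 192 R 372
270 L 193 R 366
```

View pics/plate.png

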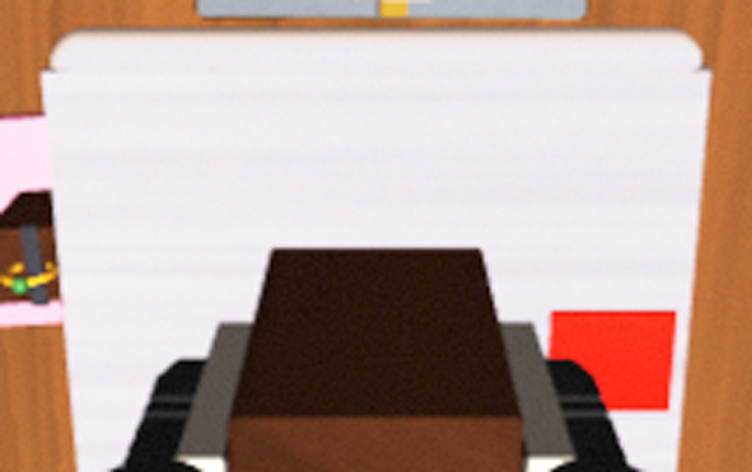

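```bash
python3 - <<'E'
from h import *
f=lambda a:(90+a[0]/2.5-.3,160+a[1]/2.5-.3)
H=[px2w("top",f(a),.03)[:2] for a in ((52,60),(239,60),(239,206),(52,207))]
print("housing",np.mean(H,0).round(4),np.linalg.norm(H[0]-H[1]).round(4),np.linalg.norm(H[1]-H[2]).round(4))
B=[px2w("top",f(a),.063)[:2] for a in ((137,100),(109,148),(163,148))]; print("balls",np.mean(B,0).round(4))
P=[px2w("top",f(a),.027)[:2] for a in ((575,116),(662,104),(677,186),(590,200))]; print("plate",np.mean(P,0).round(4),np.linalg.norm(P[0]-P[1]).round(4),np.linalg.norm(P[1]-P[2]).round(4))
E
```

```text
housing [0.4839 0.2148] 0.1931 0.1508
balls [0.484 0.214]
plate [ 0.4799 -0.282 ] 0.0912 0.0863
```

```bash
python3 -m handwheel '[[0.03,0.002,0.02,0,0,0.005,255],[0.04,0.002,0.04,0,0,0,255],[0.0243,0.002,0.04,0,0,0,255],[0,0,0.028,0,0,0,255],[0,0,0,0,0,0,255],[0,0,0,0,0,0,255]]'
python3 - <<'E'
from h import *
st=readout.get_state(); print(st["position"],st["grip_width"],st["force"],st["torque"],st["t"])
im=vision.camera("wrist"); cv2.imwrite("pics/w9.png",im[:,:,::-1]); np.save("w9.npy",im); np.save("st9.npy",st,allow_pickle=True)
im=vision.camera("side"); c=cv2.resize(im[90:220,200:360],None,fx=4.6,fy=4.6,interpolation=cv2.INTER_CUBIC); cv2.imwrite("pics/s9.png",c[:,:,::-1])
E
```

```text
t: 9.8
position: [0.4856, 0.2167, 0.1716]
eef_rot: [0.0, 0.696, 0.718, 0.001]
force: [1.0, -0.2, -2.9]
grip_width: 0.34
[0.48558782 0.2166995  0.17159824] 0.3399150293214712 [ 1.02950856 -0.18481087 -2.88395887] [-0.03876439  0.00234448  0.04986411] 9.8
```

View pics/w9.png

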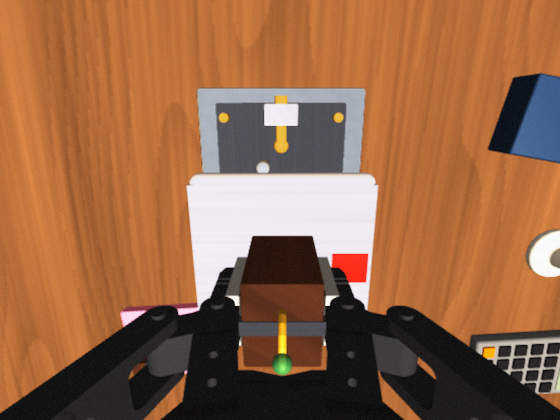

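View pics/s9.png

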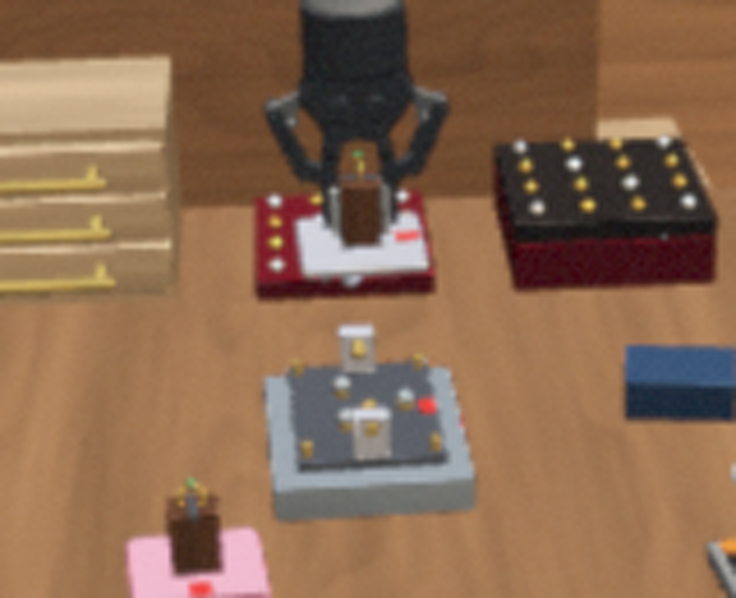

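```bash
python3 - <<'E'
from h import *
im=np.load("w9.npy"); st=np.load("st9.npy",allow_pickle=True).item(); p=st["position"]
w,x,y,z=st["eef_rot"]; Rm=R.from_quat([x,y,z,w]).as_matrix(); print("toolyaw",np.degrees(np.arctan2(Rm[1,1],Rm[0,1])))
c=cv2.resize(im[75:195,180:390],None,fx=3.6,fy=3.6,interpolation=cv2.INTER_CUBIC); cv2.imwrite("pics/n9.png",c[:,:,::-1])
ball=[]
g=cv2.cvtColor(im,cv2.COLOR_RGB2GRAY)
A,B=[px2w("wrist",q,.03,st) for q in ((198,88.5),(364.5,88.5))]
print("edge",A,B,np.linalg.norm(A-B)); print("C from edge",((A+B)/2-.095*np.array([-.032,.9995,0])).round(4))
for zz in (.05,.0615,.073):
  b=px2w("wrist",(262.8,168.5),zz+.0015,st); n=px2w("wrist",(281.3,145.5),zz+.015,st)
  a=np.radians(1.8); ex=np.array([np.cos(a),np.sin(a),0]); ey=np.array([-ex[1],ex[0],0])
  print(zz,"C from ball",(b+.016*ex-.0277*ey).round(4),"from nose",(n-.0485*ey).round(4))
E
```

```text
toolyaw 1.795272640786415
edge [0.40886115 0.30902939 0.03      ] [0.55482977 0.31364917 0.03      ] 0.14604170571001046
C from edge [0.4849 0.2164 0.03  ]
0.05 C from ball [0.4847 0.2168 0.0515] from nose [0.4849 0.2172 0.065 ]
0.0615 C from ball [0.4853 0.2188 0.063 ] from nose [0.4849 0.2183 0.0765]
0.073 C from ball [0.4859 0.2207 0.0745] from nose [0.4849 0.2194 0.088 ]
```

View pics/n9.png

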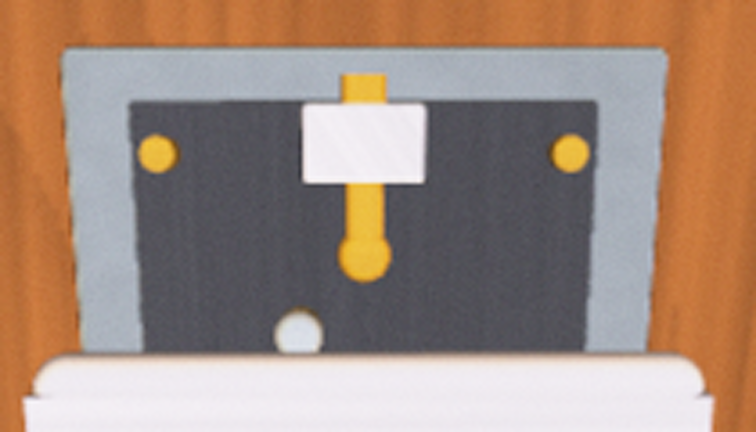

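The wrist estimates put the dock centre at (0.485, 0.217), yaw 1.8°. The carrier is within 1 mm of that. I'll correct by that much, then go down to just above the highest possible nose contact.

```bash
python3 -m handwheel '[[0.0005,-0.0007,0.03,0,0,0,255],[0,0,0.03,0,0,0,255],[0,0,0.01,0,0,0,255],[0,0,0,0,0,0,255],[0,0,0,0,0,0,255]]'
python3 - <<'E'
from h import *
F=[]
for i in range(4):
    im=vision.camera("side"); s=readout.get_state(); F.append(s["force"])
print(s["position"],np.mean(F,0),s["torque"],s["t"])
c=cv2.resize(im[90:220,200:360],None,fx=4.6,fy=4.6,interpolation=cv2.INTER_CUBIC); cv2.imwrite("pics/s10.png",c[:,:,::-1])
im=vision.camera("wrist"); cv2.imwrite("pics/w10.png",im[:,:,::-1])
E
```

```text
t: 10.52
position: [0.4849, 0.2176, 0.1015]
eef_rot: [0.0, 0.696, 0.718, 0.001]
force: [-0.7, 0.5, -4.5]
grip_width: 0.343
[0.48444398 0.21745505 0.10076596] [ 0.38476514 -0.31428574 -4.00091317] [0.02694069 0.01684085 0.0018175 ] 10.725
```

View pics/s10.png

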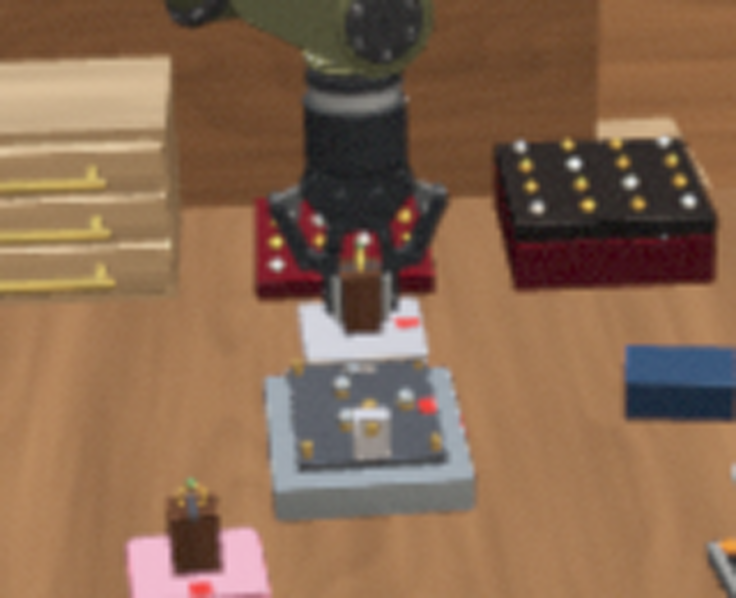

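View pics/w10.png

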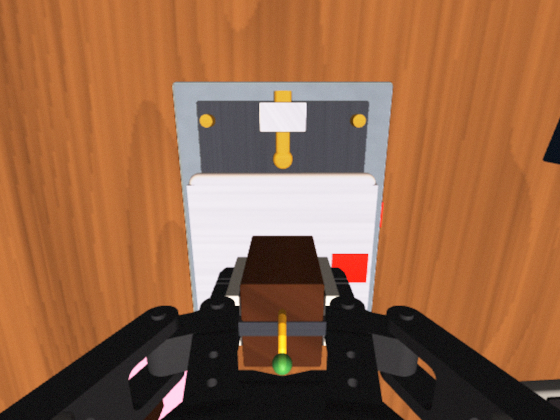

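```bash
python3 -m handwheel '[[0,0,0.004,0,0,0,255],[0,0,0.003,0,0,0,255],[0,0,0.003,0,0,0,255],[0,0,0,0,0,0,255]]'
python3 -m handwheel '[[0,0,0.003,0,0,0,255],[0,0,0.003,0,0,0,255],[0,0,0,0,0,0,255]]'
python3 -m handwheel '[[0,0,0.002,0,0,0,255],[0,0,0.002,0,0,0,255],[0,0,0,0,0,0,255]]'
```

```text
t: 11.28
position: [0.484, 0.2173, 0.0897]
eef_rot: [-0.0, 0.696, 0.718, -0.0]
force: [-0.2, 0.2, -3.7]
grip_width: 0.341
t: 11.65
position: [0.484, 0.2173, 0.0838]
eef_rot: [-0.0, 0.696, 0.718, -0.0]
force: [-0.5, 0.1, -3.3]
grip_width: 0.342
t: 12.02
position: [0.4841, 0.2173, 0.0799]
eef_rot: [-0.0, 0.696, 0.718, -0.0]
force: [0.3, -0.9, -5.1]
grip_width: 0.342
```

```bash
python3 -m handwheel '[[0,0,0.002,0,0,0,255],[0,0,0,0,0,0,255]]'
python3 -m handwheel '[[0,0,0.002,0,0,0,255],[0,0,0,0,0,0,255]]'
python3 - <<'E'
from h import *
im=vision.camera("wrist"); s=readout.get_state(); print(s["position"],s["force"],s["torque"])
c=cv2.resize(im[60:300,165:400],None,fx=2.5,fy=2.5,interpolation=cv2.INTER_CUBIC); cv2.imwrite("pics/w11.png",c[:,:,::-1])
im=vision.camera("side"); s=readout.get_state(); print(s["position"],s["force"],s["torque"])
c=cv2.resize(im[90:220,200:360],None,fx=4.6,fy=4.6,interpolation=cv2.INTER_CUBIC); cv2.imwrite("pics/s11.png",c[:,:,::-1])
E
```

```text
t: 12.28
position: [0.4841, 0.2173, 0.0779]
eef_rot: [-0.0, 0.696, 0.718, -0.0]
force: [-0.9, -1.0, -3.7]
grip_width: 0.342
t: 12.52
position: [0.4841, 0.2173, 0.0759]
eef_rot: [-0.0, 0.696, 0.718, -0.0]
force: [0.3, 0.5, -3.9]
grip_width: 0.343
[0.48415515 0.21733751 0.07602375] [ 0.43606955  0.23972412 -3.99931021] [-0.0210392  -0.03429672 -0.01040445]
[0.48416986 0.21736282 0.07606237] [ 0.37318706  0.82396991 -3.54258135] [-0.02938572  0.01262902 -0.04212422]
```

View pics/w11.png

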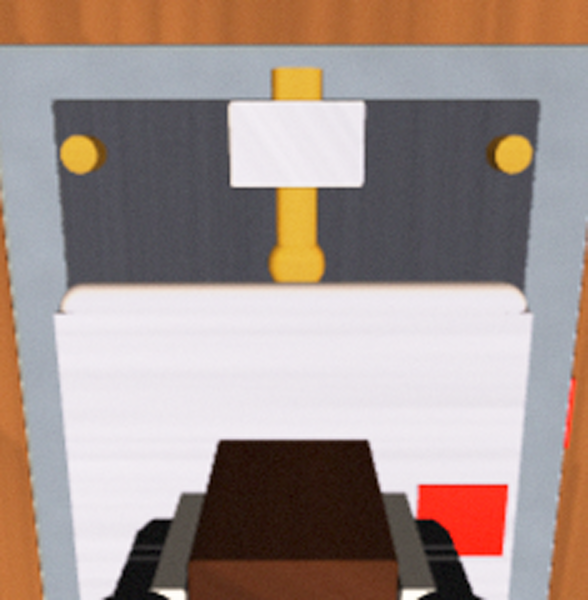

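View pics/s11.png

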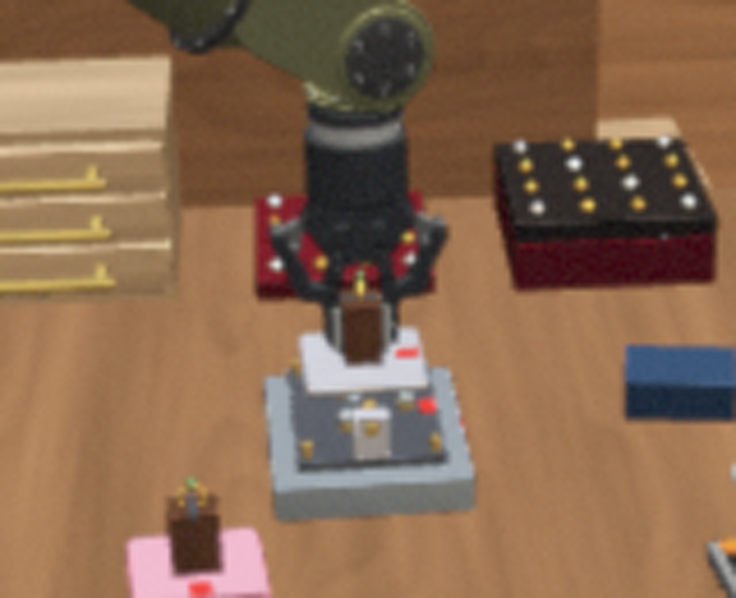

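The picture shows the tower and nose about 0.8 mm to +x of the plate's middle. I'll shift by that and keep feeling downward.

```bash
python3 -m handwheel '[[0,0.0008,0.002,0,0,0,255],[0,0,0,0,0,0,255]]'
python3 -m handwheel '[[0,0,0.0015,0,0,0,255],[0,0,0,0,0,0,255]]'
python3 -m handwheel '[[0,0,0.0015,0,0,0,255],[0,0,0,0,0,0,255]]'
```

```text
t: 12.88
position: [0.4849, 0.2174, 0.0739]
eef_rot: [-0.0, 0.696, 0.718, -0.0]
force: [-0.2, -0.5, -3.6]
grip_width: 0.342
t: 13.12
position: [0.4849, 0.2174, 0.0724]
eef_rot: [-0.0, 0.696, 0.718, -0.0]
force: [0.2, -1.0, -4.4]
grip_width: 0.345
t: 13.38
position: [0.4849, 0.2174, 0.071]
eef_rot: [-0.0, 0.696, 0.718, -0.0]
force: [-0.0, 0.7, -4.4]
grip_width: 0.338
```

```bash
python3 -m handwheel '[[0,0,0.001,0,0,0,255],[0,0,0,0,0,0,255]]'
python3 -m handwheel '[[0,0,0.001,0,0,0,255],[0,0,0,0,0,0,255]]'
python3 -m handwheel '[[0,0,0.001,0,0,0,255],[0,0,0,0,0,0,255]]'
python3 - <<'E'
from h import *
im=vision.camera("wrist"); s=readout.get_state(); print(s["position"],s["force"],s["torque"])
c=cv2.resize(im[60:300,165:400],None,fx=2.5,fy=2.5,interpolation=cv2.INTER_CUBIC); cv2.imwrite("pics/w12.png",c[:,:,::-1])
E
```

```text
t: 13.62
position: [0.4851, 0.2175, 0.0702]
eef_rot: [0.0, 0.696, 0.718, 0.0]
force: [-0.1, 0.2, -2.5]
grip_width: 0.34
t: 13.88
position: [0.4853, 0.2176, 0.0694]
eef_rot: [0.0, 0.696, 0.718, 0.0]
force: [1.3, 1.8, 1.0]
grip_width: 0.344
t: 14.12
position: [0.4855, 0.2176, 0.0687]
eef_rot: [0.0, 0.696, 0.718, 0.001]
force: [1.4, 2.9, 4.9]
grip_width: 0.34
[0.48548633 0.2176434  0.06862533] [1.80776474 3.17266824 6.03300106] [ 0.38241463 -0.3420659  -0.01872571]
```

View pics/w12.png

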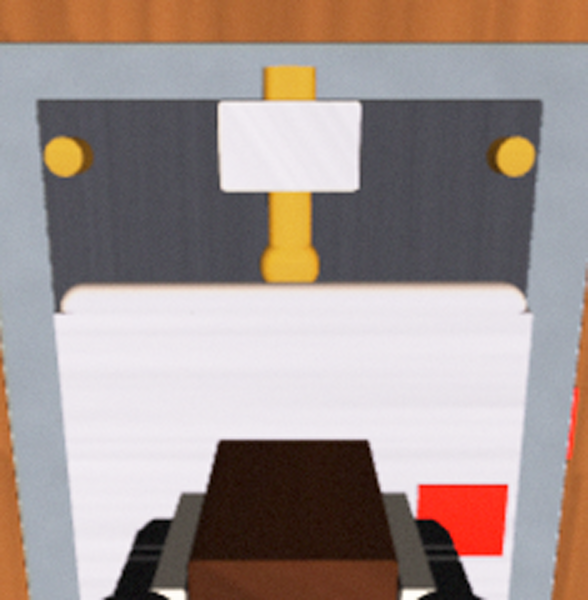

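Nose contact is felt at TCP z≈0.0705, so home should be near 0.0575. Small lateral trim, then on down.

```bash
python3 -m handwheel '[[0.0004,-0.0006,0.0005,0,0,0,255],[0,0,0,0,0,0,255]]'
python3 -m handwheel '[[0,0,0.001,0,0,0,255],[0,0,0,0,0,0,255]]'
python3 -m handwheel '[[0,0,0.001,0,0,0,255],[0,0,0,0,0,0,255]]'
```

```text
t: 14.42
position: [0.4849, 0.2179, 0.0683]
eef_rot: [0.0, 0.696, 0.718, 0.001]
force: [-0.2, 0.1, 7.8]
grip_width: 0.342
t: 14.68
position: [0.485, 0.2179, 0.0673]
eef_rot: [0.0, 0.696, 0.718, 0.001]
force: [2.4, 0.5, 6.2]
grip_width: 0.343
t: 14.92
position: [0.4851, 0.2179, 0.0664]
eef_rot: [0.001, 0.696, 0.718, 0.001]
force: [2.3, 1.9, 7.1]
grip_width: 0.342
```

```bash
python3 -c "
from h import *
s=readout.get_state(); print(s['position'],s['force'],s['torque'],s['eef_rot'])"
```

```text
[0.48514091 0.21792473 0.06639387] [2.32187537 1.91060937 7.12986645] [ 0.24957411 -0.41846939 -0.01479388] [5.50244618e-04 6.95734741e-01 7.18297925e-01 9.78874374e-04]
```

```bash
python3 -m handwheel '[[0,-0.0003,0.001,0,0,0,255],[0,0,0,0,0,0,255]]'
python3 -m handwheel '[[0,0,0.001,0,0,0,255],[0,0,0,0,0,0,255]]'
python3 -m handwheel '[[0,0,0.001,0,0,0,255],[0,0,0,0,0,0,255]]'
python3 -m handwheel '[[0,0,0.001,0,0,0,255],[0,0,0,0,0,0,255]]'
python3 - <<'E'
from h import *
im=vision.camera("wrist"); s=readout.get_state(); print(s["position"],s["force"],s["torque"])
c=cv2.resize(im[60:300,165:400],None,fx=2.5,fy=2.5,interpolation=cv2.INTER_CUBIC); cv2.imwrite("pics/w13.png",c[:,:,::-1])
E
```

```text
t: 15.18
position: [0.4849, 0.2179, 0.0654]
eef_rot: [0.001, 0.696, 0.718, 0.001]
force: [2.5, 1.9, 5.7]
grip_width: 0.343
t: 15.42
position: [0.4847, 0.2179, 0.0641]
eef_rot: [0.0, 0.696, 0.718, 0.001]
force: [3.4, 1.7, 4.5]
grip_width: 0.342
t: 15.68
position: [0.4844, 0.2178, 0.0627]
eef_rot: [0.0, 0.696, 0.718, 0.0]
force: [4.6, 1.9, 1.3]
grip_width: 0.339
t: 15.92
position: [0.4838, 0.2177, 0.061]
eef_rot: [-0.0, 0.696, 0.718, -0.0]
force: [4.0, 1.6, -3.6]
grip_width: 0.342
[0.48372205 0.21766571 0.06096428] [ 2.88936142  1.84676705 -4.29915996] [ 0.45171777 -0.6062009  -0.01971924]
```

View pics/w13.png

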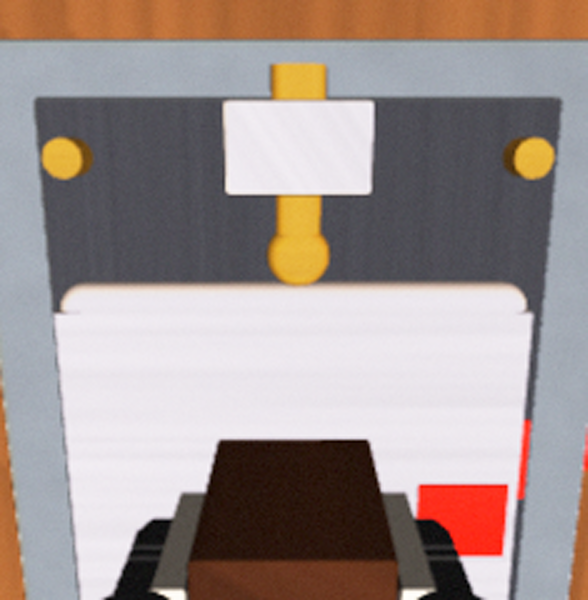

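Past the noses: force is back to weight at 0.061 and turning to pull. I'll trim +1 mm in x, which both the picture and Fx call for, and continue in small steps.

```bash
python3 -m handwheel '[[0.0003,0.001,0.0005,0,0,0,255],[0,0,0,0,0,0,255]]'
python3 -m handwheel '[[0,0,0.0008,0,0,0,255],[0,0,0,0,0,0,255]]'
python3 -m handwheel '[[0,0,0.0008,0,0,0,255],[0,0,0,0,0,0,255]]'
```

```text
t: 16.23
position: [0.4843, 0.2178, 0.0601]
eef_rot: [-0.0, 0.696, 0.718, -0.001]
force: [0.2, 0.9, -9.9]
grip_width: 0.339
t: 16.48
position: [0.4846, 0.2179, 0.0598]
eef_rot: [-0.0, 0.696, 0.718, -0.001]
force: [-0.2, 0.3, -8.9]
grip_width: 0.344
t: 16.73
position: [0.485, 0.218, 0.0593]
eef_rot: [0.0, 0.696, 0.718, -0.0]
force: [0.4, 0.9, -9.3]
grip_width: 0.345
```

```bash
python3 -m handwheel '[[0,0,0.0006,0,0,0,255],[0,0,0,0,0,0,255]]'
python3 -m handwheel '[[0,0,0.0006,0,0,0,255],[0,0,0,0,0,0,255]]'
python3 - <<'E'
from h import *
s=readout.get_state(); print(s["position"],s["force"],s["torque"],s["eef_rot"])
im=vision.camera("wrist"); s=readout.get_state(); print(s["position"],s["force"],s["torque"])
c=cv2.resize(im[60:300,165:400],None,fx=2.5,fy=2.5,interpolation=cv2.INTER_CUBIC); cv2.imwrite("pics/w14.png",c[:,:,::-1])
E
```

```text
t: 16.98
position: [0.4852, 0.218, 0.0589]
eef_rot: [0.0, 0.696, 0.718, 0.0]
force: [0.9, 0.6, -9.2]
grip_width: 0.339
t: 17.23
position: [0.4852, 0.218, 0.0582]
eef_rot: [0.0, 0.696, 0.718, 0.0]
force: [1.8, -0.0, -9.5]
grip_width: 0.344
[0.48520258 0.2180363  0.05818429] [ 1.82396866 -0.02901779 -9.45849261] [ 0.07832528 -0.37525326 -0.02273403] [1.24251743e-04 6.95719452e-01 7.18313586e-01 1.43342467e-04]
[0.48521672 0.21806229 0.05817236] [  3.65780963  -0.10077865 -10.53932571] [ 0.09399435 -0.52032497  0.06125491]
```

View pics/w14.png

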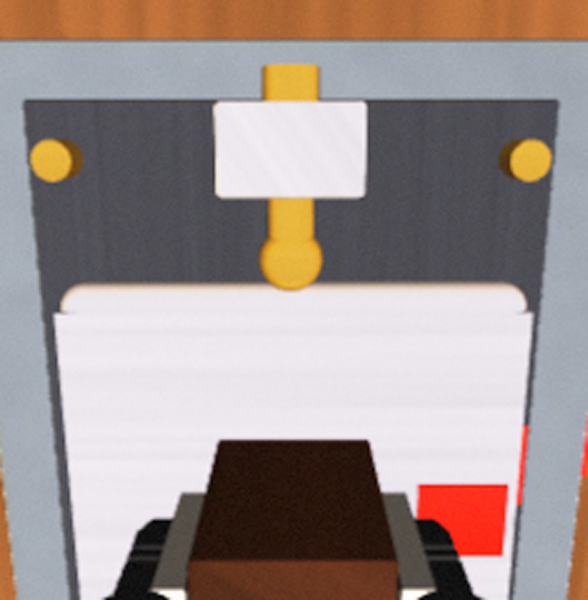

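```bash
python3 -m handwheel '[[0,0,0.0006,0,0,0,255],[0,0,0,0,0,0,255]]'
python3 -m handwheel '[[0,0,0.0005,0,0,0,255],[0,0,0,0,0,0,255]]'
python3 -m handwheel '[[0,0,0.0005,0,0,0,255],[0,0,0,0,0,0,255]]'
```

```text
t: 17.52
position: [0.485, 0.2181, 0.0575]
eef_rot: [-0.0, 0.696, 0.718, -0.0]
force: [2.5, 0.9, -10.8]
grip_width: 0.342
t: 17.77
position: [0.4849, 0.2181, 0.0572]
eef_rot: [-0.0, 0.696, 0.718, -0.0]
force: [-0.3, 0.6, -7.1]
grip_width: 0.34
t: 18.02
position: [0.4849, 0.2181, 0.057]
eef_rot: [-0.0, 0.696, 0.718, -0.0]
force: [-5.0, -1.1, 0.8]
grip_width: 0.339
```

The balls are felt: the pull turned into a push at z≈0.0572. Fx −5 N asks for a small −x trim.

```bash
python3 -m handwheel '[[0,-0.0004,0.0002,0,0,0,255],[0,0,0,0,0,0,255]]'
python3 - <<'E'
from h import *
s=readout.get_state(); print(s["position"],s["force"],s["torque"],s["eef_rot"])
im=vision.camera("wrist"); s=readout.get_state(); print(s["position"],s["force"],s["torque"])
c=cv2.resize(im[60:300,165:400],None,fx=2.5,fy=2.5,interpolation=cv2.INTER_CUBIC); cv2.imwrite("pics/w15.png",c[:,:,::-1])
im=vision.camera("side"); 
c=cv2.resize(im[130:220,230:340],None,fx=6.5,fy=6.5,interpolation=cv2.INTER_CUBIC); cv2.imwrite("pics/s15.png",c[:,:,::-1])
E
```

```text
t: 18.27
position: [0.4849, 0.2182, 0.0569]
eef_rot: [0.0, 0.696, 0.718, 0.0]
force: [-3.4, -1.0, 5.4]
grip_width: 0.342
[0.48490698 0.21815168 0.05692725] [-3.44968165 -0.99652794  5.44536617] [-0.19090863  0.76591103 -0.09683454] [2.07421098e-04 6.95699487e-01 7.18332821e-01 3.71365521e-04]
[0.48489496 0.21814101 0.05692165] [-3.29702562 -0.98376054  6.0936696 ] [-0.18983817  0.81159725 -0.14075148]
```

View pics/w15.png

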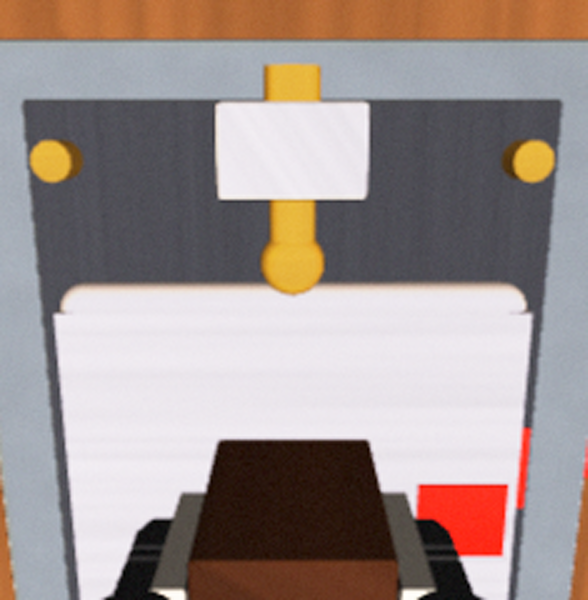

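View pics/s15.png

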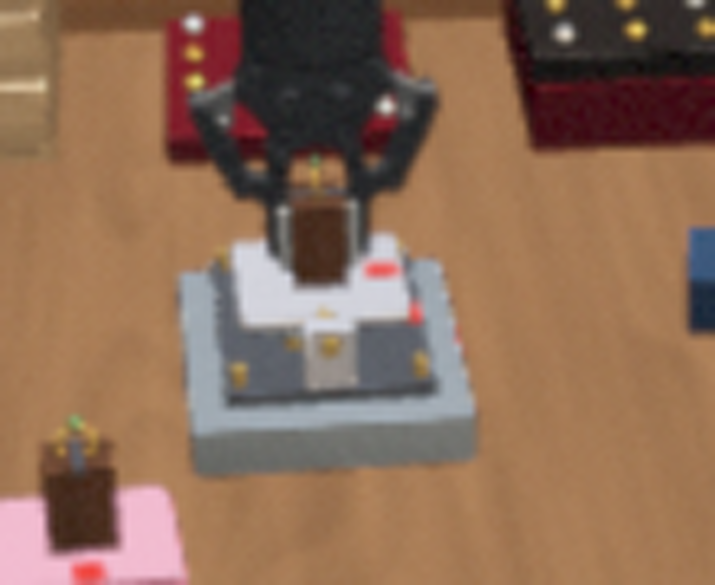

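Centred, level and resting on the balls with about 10 N of net push. Releasing.

```bash
python3 -m handwheel '[[0,0,0,0,0,0,110],[0,0,0,0,0,0,110],[0,0,0,0,0,0,90],[0,0,0,0,0,0,90]]' 40
python3 - <<'E'
from h import *
s=readout.get_state(); print(s["position"],s["force"],s["torque"],s["grip_width"])
im=vision.camera("wrist")
c=cv2.resize(im[60:360,115:450],None,fx=2,fy=2,interpolation=cv2.INTER_CUBIC); cv2.imwrite("pics/w16.png",c[:,:,::-1])
im=vision.camera("side"); 
c=cv2.resize(im[130:220,230:340],None,fx=6.5,fy=6.5,interpolation=cv2.INTER_CUBIC); cv2.imwrite("pics/s16.png",c[:,:,::-1])
E
```

```text
t: 18.88
position: [0.4847, 0.2181, 0.0565]
eef_rot: [0.0, 0.696, 0.718, 0.0]
force: [-0.1, 0.0, 0.5]
grip_width: 0.647
[0.48470761 0.21807519 0.05645583] [-0.07119274  0.00185623  0.50780892] [0.01865471 0.06362759 0.05065777] 0.6471350391421679
```

View pics/w16.png

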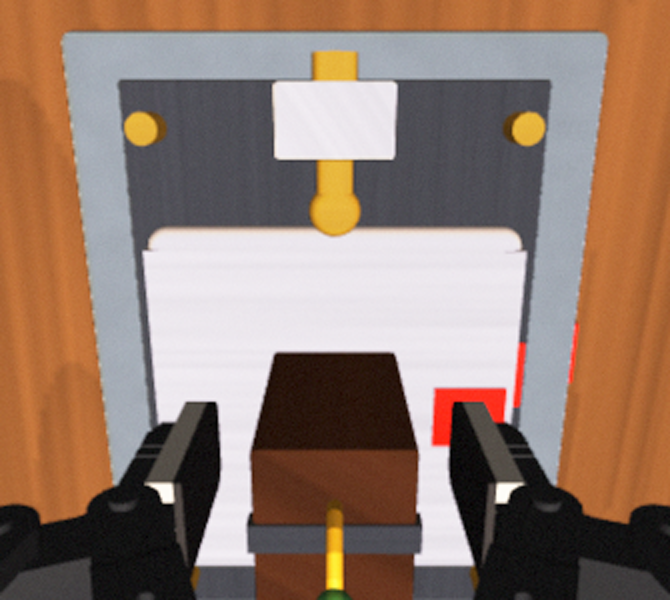

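View pics/s16.png

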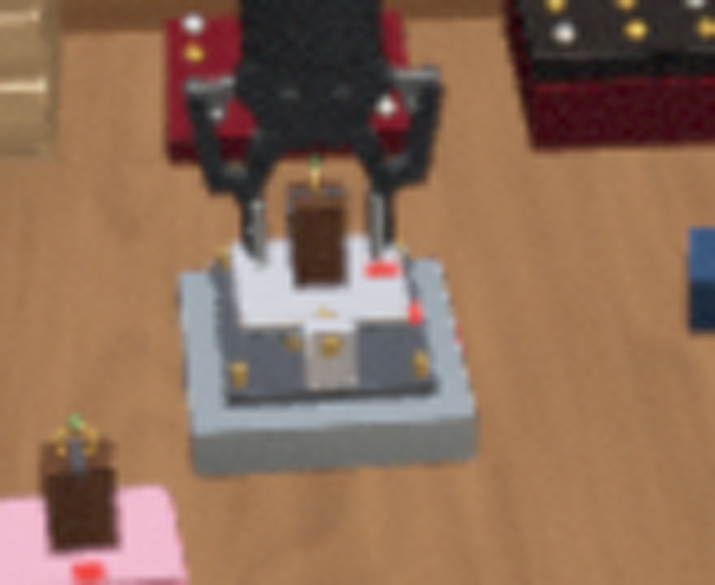

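Released, and the carrier did not move. Straight up and clear, then a last look.

```bash
python3 -m handwheel '[[0,0,-0.01,0,0,0,90],[0,0,-0.03,0,0,0,90],[0,0,-0.04,0,0,0,90],[0,0,-0.05,0,0,0,90],[0,0,-0.06,0,0,0,0],[0,0,-0.05,0,0,0,0],[-0.05,0,0,0,0,0,0],[-0.05,0,0,0,0,0,0],[0,0,0,0,0,0,0],[0,0,0,0,0,0,0]]'
python3 - <<'E'
from h import *
st=readout.get_state(); print(st["position"],st["force"],st["t"])
im=vision.camera("wrist"); cv2.imwrite("pics/w17.png",im[:,:,::-1]); np.save("w17.npy",im); np.save("st17.npy",st,allow_pickle=True)
im=vision.camera("side"); c=cv2.resize(im[130:220,230:340],None,fx=6.5,fy=6.5,interpolation=cv2.INTER_CUBIC); cv2.imwrite("pics/s17.png",c[:,:,::-1])
im=vision.camera("top"); cv2.imwrite("pics/t17.png",im[:,:,::-1])
E
```

```text
t: 20.23
position: [0.4878, 0.1183, 0.297]
eef_rot: [0.0, 0.696, 0.718, 0.0]
force: [0.4, 0.8, -0.1]
grip_width: 1.0
[0.48778315 0.11833557 0.29702635] [ 0.40607689  0.7747931  -0.09169763] 20.225
```

View pics/w17.png

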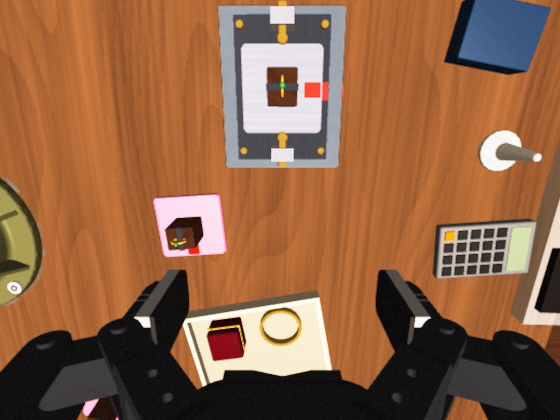

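View pics/s17.png

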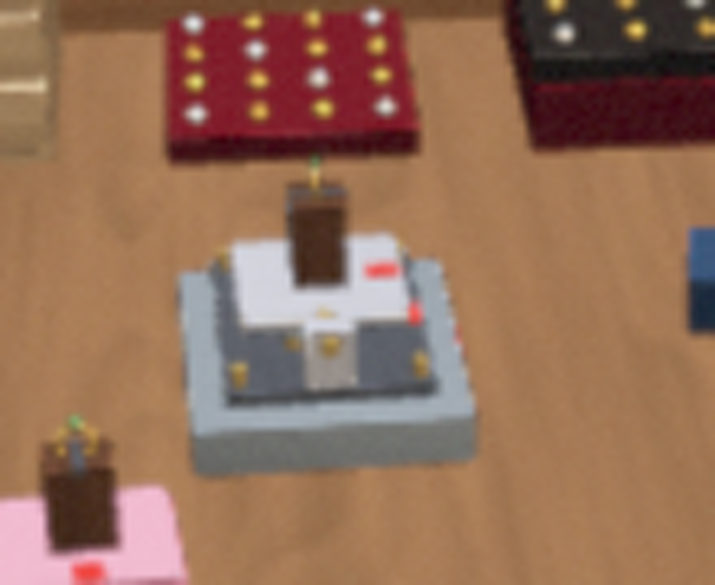

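View pics/t17.png

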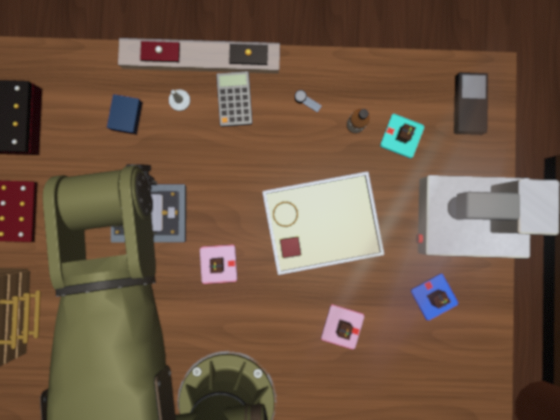

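```bash
python3 - <<'E'
import numpy as np,cv2
im=np.load("w17.npy"); c=cv2.resize(im[0:172,212:352],None,fx=3.4,fy=3.4,interpolation=cv2.INTER_CUBIC); cv2.imwrite("pics/z17.png",c[:,:,::-1])
E
```

```text
(no output)
```

View pics/z17.png

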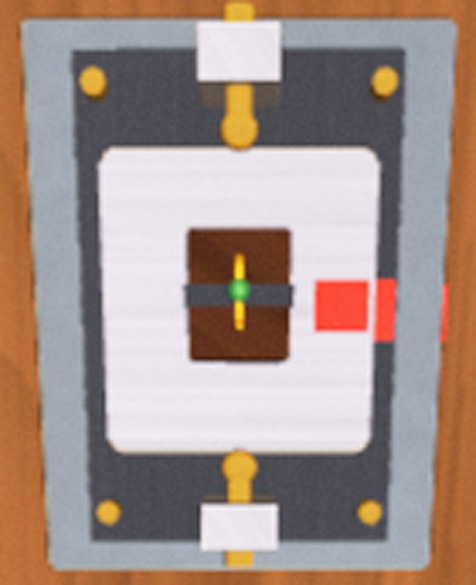

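Both noses lie symmetrically over the plate's edges, and the red marks line up. Handing in.

```bash
python3 -c "
from cell import ctrl; print(ctrl.finish_job())"
```

```text
the job is handed in; nothing more can be done
None
```

The ring carrier is seated on the engraving dock's three balls, red mark over red mark, released, and the job is handed in at about 20.4 s of the 48 s. No verdict was reported.

- **Grasp:** I picked up the aluminium carrier by its block across the 30 mm, at 80 N. It weighs about 0.4 kg.
- **Seating:** I felt the noses at TCP z ≈ 0.0705 and passed their peak at about 8 N on the wrist reading. The noses then pulled it down to about −10.8 N, and the balls stopped it at z ≈ 0.057. That is 13.5 mm below first nose contact, against about 13 mm expected. The hardest push at the balls was about 10 N.
- **Last checks:** After release the carrier did not move. The final pictures show it centred and square, with both noses over its edges and the marks in line. I did not measure how level it is beyond that. In the top view the other things looked unmoved, though the arm covered part of it.

**What disagreed:**
- The fingertips stood some 35 mm further back along the tool than the stated TCP. I found this in the wrist and side pictures before gripping and gripped by the pictures instead.
- Sizes read from the wrist camera came out 1.5 to 3% small, and the dock's centre differed by about 2 mm between cameras. I corrected for that with sub-millimetre shifts as I lowered the carrier.

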